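# Sort the painted track bolts into their cups

### The job

Three of the track bolts standing on the inspection table have a painted end. One after another, stand each of them in the sorting cup of its own colour, upright with the painted end up and the head flat on the bottom of the cup: the red reject first, then the blue recheck, and the green pass last. Leave the two unpainted bolts, the black clip and the brass depth gauge standing where they are.

Things in the scene. Friction and masses are not known exactly. Their poses are not given: they have to be found in the camera images.
- bolt_red: Red-painted bolt: track bolt standing upright on its hex head, 105 mm tall: dark head 46 mm across corners and 15 mm high at the bottom, round shank 24 mm diameter above it with smears of brown mud, about 0.4 kg, loose. Origin: centre of the underside of the head; z runs up the shank. The top 26 mm of the shank, and its end face, are painted red.
- bolt_blue: Blue-painted bolt: track bolt standing upright on its hex head, 105 mm tall: dark head 46 mm across corners and 15 mm high at the bottom, round shank 24 mm diameter above it with smears of brown mud, about 0.4 kg, loose. Origin: centre of the underside of the head; z runs up the shank. The top 26 mm of the shank, and its end face, are painted blue.
- bolt_green: Green-painted bolt: track bolt standing upright on its hex head, 105 mm tall: dark head 46 mm across corners and 15 mm high at the bottom, round shank 24 mm diameter above it with smears of brown mud, about 0.4 kg, loose. Origin: centre of the underside of the head; z runs up the shank. The top 26 mm of the shank, and its end face, are painted green.
- cup_red: Red sorting cup: low round dish painted red all over, 84 mm outside diameter and 18 mm high, fixed to the table, with a flat-bottomed round recess 64 mm in diameter and 10 mm deep (its floor is 8 mm above the table). Origin: centre of its underside, on the table; z up, straight below the middle of the recess.
- cup_blue: Blue sorting cup: low round dish painted blue all over, 84 mm outside diameter and 18 mm high, fixed to the table, with a flat-bottomed round recess 64 mm in diameter and 10 mm deep (its floor is 8 mm above the table). Origin: centre of its underside, on the table; z up, straight below the middle of the recess.
- cup_green: Green sorting cup: low round dish painted green all over, 84 mm outside diameter and 18 mm high, fixed to the table, with a flat-bottomed round recess 64 mm in diameter and 10 mm deep (its floor is 8 mm above the table). Origin: centre of its underside, on the table; z up, straight below the middle of the recess.
- bolt_plain_a: Unpainted bolt, to be left alone: track bolt standing upright on its hex head, 105 mm tall: dark head 46 mm across corners and 15 mm high at the bottom, round shank 24 mm diameter above it with smears of brown mud, about 0.4 kg, loose. Origin: centre of the underside of the head; z runs up the shank. No paint; the end is bare grey-brown metal.
- bolt_plain_b: Unpainted bolt, to be left alone: track bolt standing upright on its hex head, 105 mm tall: dark head 46 mm across corners and 15 mm high at the bottom, round shank 24 mm diameter above it with smears of brown mud, about 0.4 kg, loose. Origin: centre of the underside of the head; z runs up the shank. No paint; the end is bare grey-brown metal.
- clip: Black iron fishplate clip, to be left alone: block 76 x 40 mm lying flat with an upturned lip at one end, 34 mm high, loose. Origin: centre of its underside; x along its length.
- depth_gauge: Brass depth gauge, to be left alone: base bar 70 x 28 x 18 mm with a thin upright stem in its middle, 93 mm tall in all, loose. Origin: centre of its underside; x along the base bar.

How it is judged:
On the way, in this order (a step that is already met when the one before it is completed fails the run):
1. the red bolt stands in the red cup (horizontal distance between bolt_red and cup_red below 0.014 m and z of bolt_red in the frame of cup_red between 0.004 and 0.012 m and angle between bolt_red's own z axis and vertical below 0.12 rad), for 0.2 s.
2. the blue bolt stands in the blue cup (horizontal distance between bolt_blue and cup_blue below 0.014 m and z of bolt_blue in the frame of cup_blue between 0.004 and 0.012 m and angle between bolt_blue's own z axis and vertical below 0.12 rad), for 0.2 s.
3. the green bolt stands in the green cup (horizontal distance between bolt_green and cup_green below 0.014 m and z of bolt_green in the frame of cup_green between 0.004 and 0.012 m and angle between bolt_green's own z axis and vertical below 0.12 rad), for 0.2 s.
At the end, for the whole second after the job is handed in: Each painted bolt stands in the cup of its own colour, within 14 mm of the cup's middle, head down on the recess floor (within 4 mm), leaning less than 7 degrees and at rest; the unpainted bolts, the clip and the depth gauge are within 25 mm of where they started and lean less than 11 degrees (all of step 1 and all of step 2 and all of step 3 and linear speed of each of bolt_red, bolt_blue, bolt_green below 0.02 m/s and distance of each of bolt_plain_a, bolt_plain_b, clip, depth_gauge from where it was at the start of the episode below 0.025 m and angle between each of bolt_plain_a, bolt_plain_b, clip, depth_gauge's own z axis and vertical below 0.2 rad); the robot touches nothing.
It fails at once if the first unpainted bolt is shifted by more than 25 mm or tipped over (distance of bolt_plain_a from where it was at the start of the episode above 0.025 m or angle between bolt_plain_a's own z axis and vertical above 0.5 rad).
It fails at once if the second unpainted bolt is shifted by more than 25 mm or tipped over (distance of bolt_plain_b from where it was at the start of the episode above 0.025 m or angle between bolt_plain_b's own z axis and vertical above 0.5 rad).
It fails at once if the black clip is shifted by more than 25 mm or tipped over (distance of clip from where it was at the start of the episode above 0.025 m or angle between clip's own z axis and vertical above 0.5 rad).
It fails at once if the brass depth gauge is shifted by more than 25 mm or tipped over (distance of depth_gauge from where it was at the start of the episode above 0.025 m or angle between depth_gauge's own z axis and vertical above 0.5 rad).
It also fails if it takes over 91 s, if anything falls off the work surface, if the arm or the gripper's body presses on something with over 40 N, if the wrist force passes 120 N, or if a joint passes its speed limit or range.

### The arm

A 6-joint arm with a two-finger parallel gripper is mounted at the origin on the work surface. World frame = base frame: x ahead of the robot, y to its left, z up, the work surface at z = 0. Lengths are in m, angles in rad, forces in N, time in s.
With the tool pointing down it reaches from about 0.35 to 0.775 m from the base axis. Payload 7.3 kg.
Tool frame: the origin (TCP) lies at the centre of the arm's flange, where the gripper is bolted on; the fingertips stand 178 mm ahead of it and the grasp point (between the pads) lies 159 mm ahead of it (tip_extent is the distance from the TCP to the fingertips, in m); z points along the fingers, y is the line along which they close (so a half turn about z gives the same grasp; the last joint's range is limited). The gripper opens to 92 mm and grips with 3 to 60 N. Pads are 19 mm wide; open, the fingers measure 130 mm over their backs; the gripper's body (75 mm by 190 mm) begins 47 mm behind the grasp point.
Start: joints at [1.025, 0.342, 1.524, -0, 1.275, -0.146], TCP at [0.204, 0.484, 0.405] pointing down, gripper open.
Joint ranges: [-2.53, 2.53], [-0.77, 2.02], [0.04, 2.7], [-1, 4.14], [0.28, 2.66], [-3.11, 3.11]. Speed limits (rad/s): [2.57, 2.57, 3.14, 3.14, 3.14, 3.14].

### API

Orientations are given as [roll, pitch, yaw] about the fixed x, y, z axes, in that order (R = Rz(yaw) Ry(pitch) Rx(roll)).
In Python, from cell import * gives the robot as it stands.
- The arm moves only by the tool arm_command, never from a script. Its arguments are lists of equal length, an entry for each row: "xyz": the shift along the world's x, y, z in mm, a list of three; "spin": the turn about the world's z in degrees. In form: {"xyz": [[tx, ty, tz], ...], "spin": [spin, ...]}. A call has 1 to 20 rows; each row shifts and turns the commanded pose from where the row before left it; what a row does not reach is not made up. A row lasts 1/10 s, in which the tool goes at most 50 mm and 8.59 degrees, less where a joint would pass 70% of its speed; a pose out of reach is approached as far as the arm can. A call with a gripper value outside its range is refused whole. "jaw" is the opening, from -1 (shut) to 1 (fully open), set as the call begins (left out, the last holds). The fingers move at their own pace and stop on an object; "squeeze" is the grip in N (left out, the last holds). Time passes only in rows, so rows that do not move let the fingers close. It gives the time, the measured TCP pose, the force, the opening and the grip force at its end, in the units of the state.
- observe(): the state, without advancing time (a new reading comes with each control period).
- read_camera(name): name is "scene" or "top" or "wrist"; returns a dict with "img" (384x512x3 uint8, red, green, blue), "depth" (384x512 float32, m along the optical axis (not along the pixel's ray), 0 where there is no reading), "fx", "fy", "cx", "cy" (pixels), "world_from_camera" (4x4, takes a point from camera to world coordinates). Camera axes: x right, y up, looking along -z (the intrinsics and any distortion apply to the point x, -y, -z); pixel columns grow to the right and rows downward; lengths in m; the calibration is good to about 2 mm. The wrist camera is an equidistant fisheye: a pixel r from the principal point sees the ray r / f radians off the axis. A picture is of the moment at which its call begins.
- hand_in(): hands the job in; it is judged then, once.
The state is a dict: "time": time; "qpos": joint angles; "qvel": joint speeds; "joint_efforts": joint torques, N m; "tool_pos": TCP position; "tool_rot": TCP orientation; "contact_force": force on the tool from outside, world axes, zero at the start; "torque": the same for the moment, N m; "opening": finger opening in m; "grip_force": force on a finger pad.
Only numpy, scipy, OpenCV 4.12 (cv2) and the standard library are available. Lean on these libraries where they do the work, as an engineer would, in place of code of your own. Each camera call takes 0.05 s, during which the arm holds its last target. There are 200 camera calls.

## Working session

There is one attempt and no reset: what is moved stays moved. The work goes in short steps, Python scripts to look and compute and a tool call to move; the robot and the scene stay as the last step left them, time stands still between calls to the robot, and variables do not carry over. Pictures are saved under pics/ and viewed, at most 14 in all, crops included, and the job is handed in when it is done.

Besides the shell and the picture viewer there is one more tool, called after "Emit:" as name([rows], argument=value, ...), one row to a line, values as JSON. arm_command: Moves the arm, as the interface text tells. Its arguments: {"type":"object","properties":{"xyz":{"type":"array","items":{"type":"array","items":{"type":"number"}}},"spin":{"type":"array","items":{"type":"number"}},"jaw":{"type":"number"},"squeeze":{"type":"number"}},"required":["xyz","spin"]}

```bash
mkdir -p pics; cat > h.py <<'E'
from cell import *
import numpy as np, cv2
def cloud(c):
    d=c["depth"]; v,u=np.indices(d.shape)
    p=np.stack([(u-c["cx"])/c["fx"]*d,-(v-c["cy"])/c["fy"]*d,-d,np.ones_like(d)],-1)
    return (p@np.array(c["world_from_camera"]).T)[...,:3]
E
python3 - <<'E'
from h import *
o=observe(); print({k:np.round(o[k],3) for k in("time","tool_pos","tool_rot","opening")})
for n in("top","scene"):
    c=read_camera(n); np.savez("pics/%s.npz"%n,**c); print(n,c["fx"],c["cx"],c["cy"],np.round(c["world_from_camera"],3).tolist(),(c["depth"]>0).mean())
    cv2.imwrite(f"pics/{n}0.png",c["img"][...,::-1])
E
```

```text
{'time': np.float64(0.0), 'tool_pos': array([0.204, 0.483, 0.404]), 'tool_rot': array([-3.14 , -0.   ,  2.742]), 'opening': np.float64(0.092)}
top 380.42783377939907 262.4647547824109 192.8770754182581 [[-0.005, 0.993, -0.118, 0.42], [-1.0, -0.007, -0.016, -0.002], [-0.017, 0.118, 0.993, 0.9], [0.0, 0.0, 0.0, 1.0]] 0.9959767659505209
scene 374.4513691051698 258.77585015516536 190.56375812633487 [[-0.329, -0.754, 0.569, 1.064], [0.944, -0.255, 0.209, 0.202], [-0.013, 0.606, 0.795, 0.821], [0.0, 0.0, 0.0, 1.0]] 0.9961039225260416
```

View pics/top0.png

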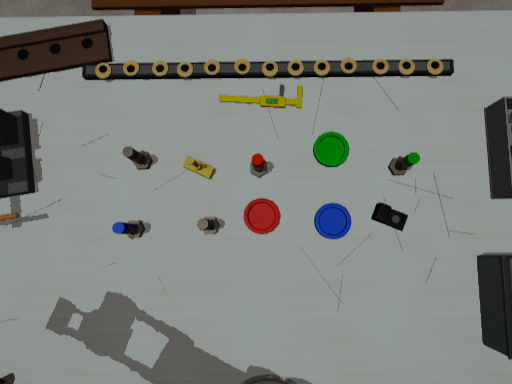

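View pics/scene0.png

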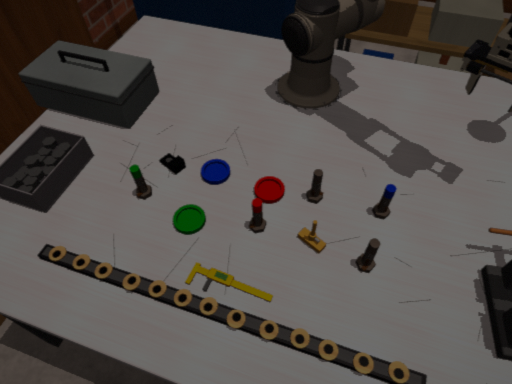

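The top view shows the cups at about (262,216) red, (333,221) blue and (331,149) green. The painted ends are at (258,159) red, (120,228) blue and (413,158) green. The plain bolts are near (130,153) and (208,225), the clip is at (390,216), and the gauge is at (199,167). The scene view agrees.

```bash
cat >> h.py <<'E'
def masks(img):
    hsv=cv2.cvtColor(img,cv2.COLOR_RGB2HSV); h=hsv[...,0]; s=(hsv[...,1]>140)&(hsv[...,2]>50)
    return {"red":s&((h<8)|(h>172)),"blue":s&(h>105)&(h<130),"green":s&(h>50)&(h<75)}
def ray(c,uv,z):
    M=np.array(c["world_from_camera"]); d=M[:3,:3]@np.array([(uv[0]-c["cx"])/c["fx"],-(uv[1]-c["cy"])/c["fy"],-1]); o=M[:3,3]
    return o+d*(z-o[2])/d[2]
E
python3 - <<'E'
from h import *
for n in("top","scene"):
    c=dict(np.load(f"pics/{n}.npz")); P=cloud(c); print(n,"table z",np.median(P[180:260,150:400,2]))
    for k,m in masks(c["img"]).items():
        N,l,st,ce=cv2.connectedComponentsWithStats(m.astype(np.uint8))
        for i in range(1,N):
            if st[i,4]<40: continue
            q=P[l==i]; zt=q[:,2].max(); 
            if zt<.05:
                (x,y),(a,b),_=cv2.fitEllipse(cv2.convexHull(np.argwhere(l==i)[:,::-1].astype(np.int32)))
                print(k,"cup",st[i].tolist(),"zmed",np.median(q[:,2]).round(4),"ray@.018",ray(c,(x,y),.016).round(4), "cloud mid",((q.min(0)+q.max(0))/2).round(4),np.ptp(q,axis=0).round(3))
            else:
                t=q[q[:,2]>.1]; 
                print(k,"bolt",st[i].tolist(),"zmax",zt.round(4),"n",len(t),"top mid",((t.min(0)+t.max(0))/2).round(4),np.ptp(t,axis=0).round(3))
    # tall/other blobs
    m=((P[...,2]>.012)&(P[...,2]<.13)&(P[...,0]>.3)&(P[...,0]<.62)&(abs(P[...,1])<.45)).astype(np.uint8)
    N,l,st,ce=cv2.connectedComponentsWithStats(m)
    for i in range(1,N):
        if st[i,4]<40: continue
        q=P[l==i]; t=q[q[:,2]>q[:,2].max()-.006]
        print("blob",ce[i].round(),st[i,4],"zmax",q[:,2].max().round(3),"topmid",((t.min(0)+t.max(0))/2).round(3),"ext",q.min(0).round(3),q.max(0).round(3))
E
```

```text
top table z 0.002250748347139342
red bolt [252, 154, 12, 13, 121] zmax 0.1104 n 105 top mid [0.5868 0.0207 0.1056] [0.022 0.023 0.01 ]
red bolt [244, 199, 36, 35, 993] zmax 0.9002 n 3 top mid [ 0.4199 -0.0023  0.9002] [0. 0. 0.]
blue bolt [315, 203, 36, 36, 1018] zmax 0.9002 n 3 top mid [ 0.4199 -0.0023  0.9002] [0. 0. 0.]
blue bolt [113, 222, 13, 12, 112] zmax 0.1119 n 109 top mid [0.4447 0.3121 0.1068] [0.021 0.023 0.01 ]
green cup [266, 99, 11, 5, 43] zmed 0.0147 ray@.018 [ 0.7479 -0.0097  0.016 ] cloud mid [ 0.7491 -0.0098  0.0147] [0.01  0.024 0.008]
green bolt [313, 132, 36, 35, 955] zmax 0.9002 n 3 top mid [ 0.4199 -0.0023  0.9002] [0. 0. 0.]
green bolt [408, 153, 12, 11, 106] zmax 0.9002 n 106 top mid [ 0.5086 -0.1612  0.5011] [0.178 0.318 0.798]
blob [137. 157.] 365 zmax 0.11 topmid [0.607 0.3   0.107] ext [0.587 0.277 0.012] [0.619 0.319 0.11 ]
blob [258. 165.] 308 zmax 0.11 topmid [0.588 0.021 0.107] ext [0.566 0.003 0.012] [0.608 0.041 0.11 ]
blob [331. 160.] 189 zmax 0.023 topmid [ 0.605 -0.151  0.02 ] ext [ 0.588 -0.19   0.012] [ 0.62  -0.11   0.023]
blob [403. 163.] 42
[... 1632 characters left out ...]
0.587 -0.31   0.106] ext [ 0.565 -0.331  0.012] [ 0.608 -0.289  0.108]
blob [315. 186.] 353 zmax 0.108 topmid [0.45  0.134 0.105] ext [0.432 0.112 0.012] [0.472 0.156 0.108]
blob [262. 203.] 671 zmax 0.108 topmid [0.586 0.02  0.105] ext [ 0.431 -0.029  0.012] [0.608 0.054 0.108]
blob [385. 201.] 398 zmax 0.108 topmid [0.443 0.31  0.105] ext [0.426 0.289 0.012] [0.465 0.333 0.108]
blob [192. 209.] 139 zmax 0.022 topmid [ 0.603 -0.153  0.019] ext [ 0.587 -0.193  0.012] [ 0.62  -0.113  0.022]
blob [312. 237.] 365 zmax 0.096 topmid [0.587 0.161 0.093] ext [0.563 0.124 0.012] [0.614 0.197 0.096]
blob [369. 254.] 405 zmax 0.108 topmid [0.605 0.296 0.105] ext [0.586 0.275 0.012] [0.62  0.319 0.108]
```

```bash
python3 - <<'E'
from h import *
for n in("top","scene"):
    c=dict(np.load(f"pics/{n}.npz"))
    for k,m in masks(c["img"]).items():
        N,l,st,ce=cv2.connectedComponentsWithStats(m.astype(np.uint8))
        i=1+np.argmax(st[1:,4]); (x,y),ab,_=cv2.fitEllipse(cv2.convexHull(np.argwhere(l==i)[:,::-1].astype(np.int32)))
        print(n,k,(x,y),ab,ray(c,(x,y),.016).round(4))
E
```

```text
top red (261.29290771484375, 215.69427490234375) (34.90153121948242, 35.70288848876953) [0.4717 0.015  0.016 ]
top blue (332.3980712890625, 220.6986083984375) (35.198570251464844, 36.345619201660156) [ 0.4591 -0.1495  0.016 ]
top green (330.8410339355469, 148.9150390625) (34.237422943115234, 35.34349060058594) [ 0.6287 -0.1504  0.016 ]
scene red (266.8301696777344, 192.70062255859375) (29.45015525817871, 37.637245178222656) [0.4885 0.0132 0.016 ]
scene blue (215.10104370117188, 170.19454956054688) (22.19355583190918, 28.801036834716797) [ 0.4598 -0.1504  0.016 ]
scene green (188.65599060058594, 217.83287048339844) (26.013551712036133, 31.963327407836914) [ 0.6293 -0.1513  0.016 ]
```

Emit:
arm_command([
  [10,-12,0],
  [19,-23,-2],
  [19,-23,-2],
  [19,-23,-2],
  [19,-23,-2],
  [19,-23,-2],
  [19,-23,-2],
  [19,-23,-2],
  [19,-23,-2],
  [19,-23,-2],
  [19,-23,-2],
  [19,-23,-2],
  [19,-23,-2],
  [19,-23,-2],
  [19,-23,-2],
  [19,-23,-2],
  [19,-23,-2],
  [19,-23,-2],
  [19,-23,-2],
  [19,-23,-2],
], spin=[0,0,0,0,0,0,0,0,0,0,0,0,0,0,0,0,0,0,0,0], jaw=1)

```text
time: 2.1
tool_pos: [0.5756, 0.0326, 0.3664]
tool_rot: [-3.141, -0.001, 2.741]
contact_force: [0.1, 0.3, -0.7]
opening: 0.092
grip_force: 0.0
```

Emit:
arm_command([
  [5,-6,0],
  [6,-6,-10],
  [0,0,-20],
  [0,0,-20],
  [0,0,-20],
  [0,0,-20],
  [0,0,-20],
  [0,0,-12],
  [0,0,0],
  [0,0,0],
], spin=[0,0,0,0,0,0,0,0,0,0])

```text
time: 3.1
tool_pos: [0.5863, 0.0228, 0.2451]
tool_rot: [3.141, 0.0, 2.742]
contact_force: [-0.2, 0.0, 1.0]
opening: 0.0919
grip_force: 0.0
```

Emit:
arm_command([
  [0,0,0],
  [0,0,0],
  [0,0,0],
  [0,0,0],
  [0,0,0],
  [0,0,0],
  [0,0,0],
  [0,0,0],
  [0,0,0],
  [0,0,0],
], spin=[0,0,0,0,0,0,0,0,0,0], jaw=-1, squeeze=35)

```text
time: 4.1
tool_pos: [0.5863, 0.0225, 0.2446]
tool_rot: [-3.141, -0.0, 2.742]
contact_force: [-0.1, -1.1, -0.8]
opening: 0.0233
grip_force: 34.9
```

Emit:
arm_command([
  [0,0,8],
  [0,0,16],
  [0,0,16],
  [0,0,10],
  [-10,0,0],
  [-20,-2,0],
  [-20,-2,0],
  [-20,-2,0],
  [-20,-2,0],
  [-15,0,0],
  [-10,0,0],
  [0,0,0],
  [0,0,0],
  [0,0,0],
], spin=[0,0,0,0,0,0,0,0,0,0,0,0,0,0])

```text
time: 5.5
tool_pos: [0.4721, 0.0146, 0.2949]
tool_rot: [3.141, 0.001, 2.742]
contact_force: [0.3, -1.1, -6.0]
opening: 0.0233
grip_force: 34.9
```

```bash
python3 - <<'E'
from h import *
c=read_camera("scene"); cv2.imwrite("pics/s1.png",cv2.resize(c["img"][120:270,180:380,::-1],None,fx=3,fy=3)); print(observe()["tool_pos"])
E
```

```text
[0.47200494 0.01456676 0.29476475]
```

View pics/s1.png

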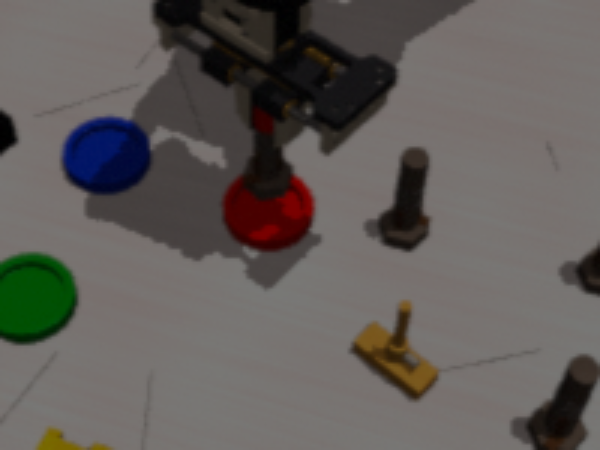

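The bolt hangs upright at crop (268,160), straight above the red cup at (268,210). I'll lower it.

Emit:
arm_command([
  [0,0,-10],
  [0,0,-12],
  [0,0,-10],
  [0,0,-4],
  [0,0,-2],
  [0,0,-2],
  [0,0,-1],
  [0,0,-1],
  [0,0,0],
  [0,0,0],
], spin=[0,0,0,0,0,0,0,0,0,0])

```text
time: 6.55
tool_pos: [0.4714, 0.0146, 0.2529]
tool_rot: [3.141, 0.0, 2.742]
contact_force: [0.4, 0.3, -4.9]
opening: 0.0229
grip_force: 34.9
```

Emit:
arm_command([
  [0,0,-1],
  [0,0,0],
  [0,0,0],
], spin=[0,0,0])

```text
time: 6.85
tool_pos: [0.4715, 0.0145, 0.2525]
tool_rot: [3.141, 0.001, 2.742]
contact_force: [-2.3, -0.9, 5.2]
opening: 0.0236
grip_force: 35.0
```

Emit:
arm_command([
  [0,0,0],
  [0,0,0],
  [0,0,0],
  [0,0,0],
  [0,0,0],
  [0,0,0],
  [0,0,0],
  [0,0,0],
  [0,0,0],
  [0,0,0],
  [0,0,10],
  [0,0,20],
  [0,0,30],
  [0,0,30],
  [0,0,30],
], spin=[0,0,0,0,0,0,0,0,0,0,0,0,0,0,0], jaw=1)

```text
time: 8.35
tool_pos: [0.4711, 0.0146, 0.3737]
tool_rot: [3.141, 0.001, 2.742]
contact_force: [0.0, -0.3, -0.1]
opening: 0.0917
grip_force: 0.0
```

```bash
cat >> h.py <<'E'
def bolt(k,n="scene"):
    c=read_camera(n); P=cloud(c); N,l,st,ce=cv2.connectedComponentsWithStats(masks(c["img"])[k].astype(np.uint8))
    q=P[masks(c["img"])[k]]; q=q[(q[:,2]>.06)&(q[:,2]<.2)]; t=q[q[:,2]>q[:,2].max()-.005]
    print(k,n,"top",((t.min(0)+t.max(0))/2).round(4),np.ptp(t,axis=0).round(3),len(t)); return c
E
python3 - <<'E'
from h import *
c=bolt("red"); cv2.imwrite("pics/s2.png",c["img"][80:300,100:430,::-1]); bolt("red","top")
E
```

```text
red scene top [0.4732 0.0124 0.1153] [0.021 0.023 0.005] 43Traceback (most recent call last):
  File "<stdin>", line 2, in <module>
  File "h.py", line 15, in bolt
    q=P[masks(c["img"])[k]]; q=q[(q[:,2]>.06)&(q[:,2]<.2)]; t=q[q[:,2]>q[:,2].max()-.005]
                                                                       ~~~~~~~~~~^^
    return umr_maximum(a, axis, None, out, keepdims, initial, where)
ValueError: zero-size array to reduction operation maximum which has no identity
```

View pics/s2.png

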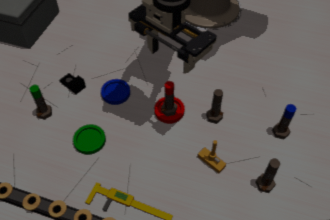

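The red bolt stands upright in the red cup at crop (169,100), and the measured top z of 0.115 fits. Next is blue.

Emit:
arm_command([
  [0,10,0],
  [-2,25,0],
  [-2,25,0],
  [-2,25,0],
  [-2,25,0],
  [-2,25,0],
  [-2,25,0],
  [-3,25,0],
  [-3,25,0],
  [-3,25,0],
  [-3,25,0],
  [-3,25,0],
  [0,12,0],
  [0,0,-10],
  [0,0,-25],
  [0,0,-25],
  [0,0,-25],
  [0,0,-25],
  [0,0,-15],
  [0,0,-4],
], spin=[0,0,0,0,0,0,0,0,0,0,0,0,0,0,0,0,0,0,0,0])

```text
time: 10.45
tool_pos: [0.4437, 0.3102, 0.24]
tool_rot: [-3.137, -0.003, 2.741]
contact_force: [-0.4, -0.2, 0.5]
opening: 0.0919
grip_force: 0.0
```

Emit:
arm_command([
  [0,0,0],
  [0,0,0],
  [0,0,0],
  [0,0,0],
  [0,0,0],
  [0,0,0],
  [0,0,0],
  [0,0,0],
  [0,0,0],
  [0,0,0],
  [0,0,0],
  [0,0,0],
], spin=[0,0,0,0,0,0,0,0,0,0,0,0], jaw=-1, squeeze=35)

```text
time: 11.65
tool_pos: [0.4443, 0.3116, 0.2427]
tool_rot: [3.141, -0.0, 2.742]
contact_force: [0.3, 0.2, -0.1]
opening: 0.0235
grip_force: 35.0
```

Emit:
arm_command([
  [0,0,8],
  [0,0,20],
  [0,0,30],
  [0,0,30],
  [0,0,30],
  [0,0,22],
  [0,0,10],
  [0,-10,0],
  [0,-20,0],
  [1,-27,0],
  [1,-27,0],
  [1,-27,0],
  [1,-27,0],
  [1,-27,0],
  [1,-27,0],
  [1,-27,0],
  [1,-27,0],
  [1,-27,0],
  [1,-27,0],
  [1,-27,0],
], spin=[0,0,0,0,0,0,0,0,0,0,0,0,0,0,0,0,0,0,0,0])

```text
time: 13.65
tool_pos: [0.4544, -0.0169, 0.3911]
tool_rot: [-3.141, -0.003, 2.742]
contact_force: [0.1, -0.3, -4.8]
opening: 0.0233
grip_force: 35.0
```

Emit:
arm_command([
  [1,-27,0],
  [1,-27,0],
  [1,-27,0],
  [1,-27,0],
  [0,-16,0],
  [0,-10,0],
  [0,0,0],
  [0,0,0],
  [0,0,-10],
  [0,0,-25],
  [0,0,-25],
  [0,0,-25],
  [0,0,-15],
  [0,0,0],
  [0,0,0],
  [0,0,0],
], spin=[0,0,0,0,0,0,0,0,0,0,0,0,0,0,0,0])

```text
time: 15.25
tool_pos: [0.4597, -0.1492, 0.2936]
tool_rot: [-3.142, 0.002, 2.742]
contact_force: [-0.1, 0.1, -4.3]
opening: 0.0235
grip_force: 35.0
```

Position matches the cup within 1 mm, so I'll lower it 42 mm to about 0.2505.

Emit:
arm_command([
  [0,0,-10],
  [0,0,-14],
  [0,0,-10],
  [0,0,-4],
  [0,0,-2],
  [0,0,-1],
  [0,0,-1],
  [0,0,-1],
  [0,0,0],
  [0,0,0],
], spin=[0,0,0,0,0,0,0,0,0,0])

```text
time: 16.25
tool_pos: [0.4595, -0.1495, 0.2507]
tool_rot: [-3.142, 0.002, 2.742]
contact_force: [-1.4, -0.1, 7.4]
opening: 0.0236
grip_force: 35.0
```

Emit:
arm_command([
  [0,0,0],
  [0,0,0],
  [0,0,0],
  [0,0,0],
  [0,0,0],
  [0,0,0],
  [0,0,0],
  [0,0,0],
  [0,0,0],
  [0,0,0],
  [0,0,10],
  [0,0,20],
  [0,0,30],
  [0,0,30],
  [0,0,30],
], spin=[0,0,0,0,0,0,0,0,0,0,0,0,0,0,0], jaw=1)

```text
time: 17.75
tool_pos: [0.4591, -0.1493, 0.3717]
tool_rot: [3.142, 0.001, 2.742]
contact_force: [1.3, 0.8, 0.3]
opening: 0.0917
grip_force: 0.0
```

```bash
python3 - <<'E'
from h import *
for k in("blue","green"): c=bolt(k)
cv2.imwrite("pics/s3.png",c["img"][80:300,100:430,::-1])
E
```

```text
blue scene top [ 0.4597 -0.1484  0.1142] [0.024 0.021 0.005] 45
green scene top [ 0.586  -0.3087  0.1061] [0.021 0.023 0.005] 48
```

View pics/s3.png

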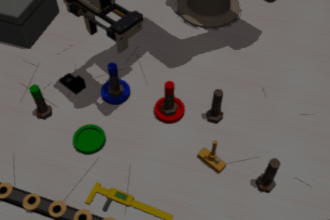

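Blue stands in its cup at (116,85) and red at (169,100). For green the delta is (+127, -159, -128).

Emit:
arm_command([
  [7,-9,0],
  [20,-25,0],
  [20,-25,0],
  [20,-25,0],
  [20,-25,0],
  [20,-25,0],
  [13,-16,0],
  [7,-9,0],
  [0,0,0],
  [0,0,-10],
  [0,0,-25],
  [0,0,-25],
  [0,0,-25],
  [0,0,-25],
  [0,0,-14],
  [0,0,-4],
  [0,0,0],
], spin=[0,0,0,0,0,0,0,0,0,0,0,0,0,0,0,0,0])

```text
time: 19.55
tool_pos: [0.5863, -0.3082, 0.2415]
tool_rot: [3.141, -0.001, 2.742]
contact_force: [0.6, 0.4, 0.5]
opening: 0.092
grip_force: 0.0
```

Emit:
arm_command([
  [0,0,0],
  [0,0,0],
  [0,0,0],
  [0,0,0],
  [0,0,0],
  [0,0,0],
  [0,0,0],
  [0,0,0],
  [0,0,0],
  [0,0,0],
  [0,0,0],
  [0,0,0],
], spin=[0,0,0,0,0,0,0,0,0,0,0,0], jaw=-1)

```text
time: 20.75
tool_pos: [0.5863, -0.3085, 0.2416]
tool_rot: [-3.142, -0.0, 2.742]
contact_force: [-1.0, -1.9, -1.5]
opening: 0.0237
grip_force: 35.0
```

Emit:
arm_command([
  [0,0,8],
  [0,0,16],
  [0,0,16],
  [0,0,10],
  [2,8,0],
  [6,22,0],
  [6,22,0],
  [6,22,0],
  [6,22,0],
  [6,22,0],
  [6,22,0],
  [3,11,0],
  [1,6,0],
  [0,0,0],
  [0,0,0],
  [0,0,0],
], spin=[0,0,0,0,0,0,0,0,0,0,0,0,0,0,0,0])

```text
time: 22.35
tool_pos: [0.6281, -0.1524, 0.2917]
tool_rot: [-3.141, 0.0, 2.741]
contact_force: [0.1, 0.1, -5.4]
opening: 0.0237
grip_force: 35.0
```

Emit:
arm_command([
  [0,0,-10],
  [0,0,-14],
  [0,0,-10],
  [0,0,-4],
  [0,0,-1],
  [0,0,-1],
  [0,0,-1],
  [0,0,0],
  [0,0,0],
], spin=[0,0,0,0,0,0,0,0,0])

```text
time: 23.25
tool_pos: [0.6284, -0.1514, 0.2511]
tool_rot: [3.141, 0.001, 2.742]
contact_force: [-0.1, 0.0, -5.1]
opening: 0.0233
grip_force: 35.0
```

Emit:
arm_command([
  [0,0,-1],
  [0,0,-1],
  [0,0,0],
  [0,0,0],
], spin=[0,0,0,0])

```text
time: 23.65
tool_pos: [0.6284, -0.1515, 0.2496]
tool_rot: [3.141, 0.001, 2.742]
contact_force: [-2.4, -0.0, 3.7]
opening: 0.0233
grip_force: 35.0
```

Emit:
arm_command([
  [0,0,0],
  [0,0,0],
  [0,0,0],
  [0,0,0],
  [0,0,0],
  [0,0,0],
  [0,0,0],
  [0,0,0],
  [0,0,0],
  [0,0,0],
  [0,0,10],
  [0,0,20],
  [0,0,30],
  [0,0,30],
  [0,0,30],
  [0,0,30],
  [0,0,0],
  [0,0,0],
], spin=[0,0,0,0,0,0,0,0,0,0,0,0,0,0,0,0,0,0], jaw=1)

```text
time: 25.45
tool_pos: [0.6282, -0.1513, 0.3999]
tool_rot: [3.141, 0.002, 2.742]
contact_force: [0.2, -0.0, -0.9]
opening: 0.0919
grip_force: 0.0
```

```bash
python3 - <<'E'
from h import *
c=read_camera("scene"); cv2.imwrite("pics/s4.png",c["img"][80:300,100:430,::-1])
for k in("red","blue","green"):
    try: bolt(k)
    except ValueError: print(k,"hidden")
E
```

```text
red scene top [0.4719 0.0124 0.1134] [0.026 0.023 0.005] 61
blue scene top [ 0.4585 -0.1465  0.1147] [0.018 0.014 0.005] 21
green scene top [ 0.6308 -0.1561  0.1134] [0.017 0.011 0.003] 12
```

View pics/s4.png

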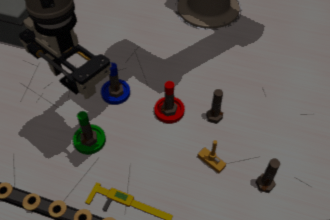

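All three bolts stand in their cups: green at (88,132), blue at (116,85) and red at (169,103). The visible decoys are untouched. The clip is hidden behind the gripper, but nothing came near it.

```bash
python3 -c "
from cell import *
print(hand_in())"
```

```text
the job is handed in; nothing more can be done
None
```

The red, blue and green bolts were stood in their own cups in that order and the job was handed in at about 26 s; the hand-in returned no verdict, and the clip was hidden by the gripper in the last picture.

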